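# Stack a ring lamination in its bench form

## Task

Set up the ring lamination on the bench: pull up the spring pin of the cradle, turn it aside and let it stand in its rest notch, seat the plywood form flat and square in the cradle's pocket, then turn the pin back and let it down so that its foot clamps the form's tongue. Then stack all the rings that are on the bench flat in the form's bore, one at a time from the bottom up in this order, passing over any that are missing: brown walnut, aluminium, pale maple, red padauk, blue. Leave the other things on the bench where they are.

Things in the scene. Friction and masses are not known exactly. Their poses are not given: they have to be found in the camera images.
- cradle: plywood board fixed to the bench, 202 x 144 x 12 mm, with wooden strips and the steel post of the spring pin on it; origin on the table, 12 mm below point pocket, x towards the post. It runs from x = -66 to +136 mm; the strips are 8 mm high; the post stands at x = 103 mm, y = 0
- pocket (a point): centre of the pocket's floor in the cradle, 12 mm above the table; axes are the cradle's. The strips make a rectangular pocket 83 mm (x) by 95 mm (y), 8 mm deep, with a gap 42 mm wide in the middle of its +x side for the form's tongue
- pin_lift (a joint): height of the spring pin, m: 0 right down (foot 4 mm above the pocket's floor), at most 0.026. Spring and weight pull it down (4 N at the bottom, 8 N at the top). About 0.011 when its tooth stands in the rest notch, about 0.006 when its foot presses on the form's tongue
- pin_turn (a joint): turn of the spring pin, rad, counterclockwise from above positive, -0.1 to 1.45, light friction; starts at 0 to 0.15, where the foot points to the cradle's -x, over the tongue's place. A brass ridge stops the tooth from 0.27 to 1.09 unless pin_lift is above 0.015 (0.020 clears well). Beyond, at 1.1 to 1.45 (aim for 1.27), the rest notch holds the pin up at 0.011 when let go
- spring_pin: turning part of the spring pin: red T-handle on top, steel disc, side arm ending in an orange foot (12 x 12 mm, 36 mm from the axis along this body's -x). Origin on the pin's axis, at table level when right down; rises and turns with the pin
- pin_knob (a point): middle of the red T-handle, on the pin's axis, 75 mm above the table when right down; axes turn with the pin. The handle is a bar 40 mm long (x), 12 mm thick (y: grip it across this), 18 mm high, with 14 mm clear below it
- form: loose plywood form, 0.35 kg, origin under its base on the bore's axis. Base 80 (x) by 92 (y) by 10 mm with a tongue 38 mm wide on to x = +75 mm; two pale walls 50 mm high on it (top z = 60 mm), outer faces flat, 36 mm wide, at x = -33 and +33 mm: grip it there (66 mm across). Seated: origin on point pocket, same axes, tongue through the gap to the pin's foot
- bore (a point): centre of the bore's floor, 10 mm above the form's origin; axes are the form's. The bore, between the walls, is 54 mm in diameter and 50 mm deep, and open along y by two finger slots 32 mm wide, down to its floor, so that fingers closing along y can carry a ring right down
- ring_walnut: dark brown walnut ring, 50 mm outer diameter, 22 mm hole, 12 mm thick, lying flat; origin at its centre, z along its axis; either face may be up
- ring_alu: bare silver-grey aluminium ring, 50 mm outer diameter, 34 mm hole, 8 mm thick, lying flat; origin at its centre, z along its axis; either face may be up
- ring_maple: pale cream maple ring, 50 mm outer diameter, 28 mm hole, 11 mm thick, lying flat; origin at its centre, z along its axis; either face may be up
- ring_padauk: bright red padauk wood ring, 50 mm outer diameter, 18 mm hole, 10 mm thick, lying flat; origin at its centre, z along its axis; either face may be up
- ring_blue: blue-dyed wood ring, 50 mm outer diameter, 38 mm hole, 9 mm thick, lying flat; origin at its centre, z along its axis; either face may be up
- glue_bottle: bystander, to be left alone: yellow round glue bottle with orange cap, 60 mm diameter, 160 mm tall, origin under its centre
- tape_measure: bystander, to be left alone: yellow and black tape measure lying flat, 68 x 62 x 34 mm, origin under its centre
- glue_brush: bystander, to be left alone: flat glue brush with wooden handle, 170 mm long, 20 mm high; origin under the middle of its length
- sanding_block: bystander, to be left alone: cork block 100 x 60 x 28 mm, origin under its centre
- wax_tin: bystander, to be left alone: green round tin, 64 mm diameter, 30 mm high, origin under its centre
- offcut: bystander, to be left alone: dark wood offcut 70 x 44 x 30 mm, origin under its centre
Mind the look-alikes: they are no part of the job. Of the things that look like the ring_maple, take the one that is farthest to the robot's left at the start.

How it is judged:
By the outcome, as a careful person would: the job done as asked, in the order asked, and still so for the second after the job is handed in, with the robot touching nothing.
Of ring_walnut, ring_alu, ring_maple, ring_padauk, ring_blue only 3 to 5 are there at a start; the rules pass over those that are not, and their reading is None.
At some moment in a run one of ring_walnut, ring_alu, ring_maple, ring_padauk, ring_blue may be knocked a few centimetres aside while the robot is not near it.
Once in a run the grip may slacken for a moment while it holds something.
It also fails if it takes over 210 s, if anything falls off the work surface, if the arm or the gripper's body presses on something with over 40 N, if the wrist force passes 120 N, or if a joint passes its speed limit or range.

## Robot

A 6-joint arm with a two-finger parallel gripper is mounted at the origin on the work surface. World frame = base frame: x ahead of the robot, y to its left, z up, the work surface at z = 0. Lengths are in m, angles in rad, forces in N, time in s.
With the tool pointing down it reaches from about 0.4 to 0.925 m from the base axis. Payload 3.4 kg.
Tool frame: the origin (TCP) lies between the finger pads; the fingertips stand r.tips_ahead ahead of it and the grasp point (between the pads) lies 2 mm behind it (r.tips_ahead is the distance from the TCP to the fingertips, in m); z points along the fingers, y is the line along which they close (so a half turn about z gives the same grasp; the last joint's range is limited). The gripper opens to 85 mm and grips with 20 to 120 N. Pads are 22 mm wide; open, the fingers measure 114 mm over their backs; the gripper's body (76 mm by 85 mm) begins 54 mm behind the grasp point. The pads swing forward as they close: fully open they stand 13 mm farther back than shut.
Start: joints at [-1.198, 0.307, 1.506, -0, 1.328, -0.073], TCP at [0.248, -0.519, 0.248] pointing down, gripper open.
Joint ranges: [-3.12, 3.12], [-1.05, 2.28], [0.14, 2.33], [-1.42, 4.57], [0.1, 2.73], [-2.68, 2.68]. Speed limits (rad/s): [2.57, 2.57, 3.14, 3.14, 3.14, 3.14].

## Interface

Orientations are given as a unit quaternion [w, x, y, z].
In Python, from bench import r gives the robot as it stands.
- The arm moves only by the tool send_rows, never from a script. Its argument "plan" is text: rows parted by semicolons, each of 4 numbers parted by spaces: the shift along the tool's x, y, z in mm, then the turn about the tool's z in rad. In form: x y z spin; .... A call has exactly 10 rows; each row is the pose to reach, as a shift and turn from the pose commanded when the call began, along the tool's axes at that moment; what a row does not reach only later rows make up. A row lasts 1/8 s, in which the tool goes at most 62.5 mm and 10.7 degrees, less where a joint would pass 70% of its speed; a pose out of reach is approached as far as the arm can. A call with a gripper value outside its range is refused whole. "gripper" is the finger opening in mm, from 0 to 85.4, set as the call begins (left out, the last holds). The fingers move at their own pace and stop on an object; the grip force is fixed at half the most. Time passes only in rows, so rows that repeat a pose let the fingers close, or fill a call up. It gives the time, the measured TCP pose, the force, the opening and the grip force at its end, in the units of the state.
- r.get_state(): the state, without advancing time (a new reading comes with each control period).
- r.camera(name): name is "side" or "top"; returns the picture (480x640x3 uint8, blue, green, red); there is no depth.
- r.calibration(name): a dict with "mtx" (3x3 intrinsics, pixels), "R" (3x3) and "t" (3): a world point X has camera coordinates R X + t. Camera axes: x right, y down, z forward; pixel columns grow to the right and rows downward; lengths in m; the calibration is good to about 2 mm. A picture is of the moment at which its call begins. calibration takes no time and is no camera call.
- r.close_job(): hands the job in; it is judged then, once.
The state is a dict: "time_s": time; "joint_pos": joint angles; "joint_vel": joint speeds; "tau": joint torques, N m; "ee_pos": TCP position; "eef_rot": TCP orientation; "contact_force": force on the tool from outside, world axes, zero at the start; "moment": the same for the moment, N m; "finger_gap": finger opening in m; "grip_force": force on a finger pad.
Only numpy, scipy, OpenCV 4.12 (cv2) and the standard library are available. Lean on these libraries where they do the work, as an engineer would, in place of code of your own. Each camera call takes 0.05 s, during which the arm holds its last target. There are 200 camera calls.

## Working session

There is one attempt and no reset: what is moved stays moved. The work goes in short steps, Python scripts to look and compute and a tool call to move; the robot and the scene stay as the last step left them, time stands still between calls to the robot, and variables do not carry over. Pictures are saved under pics/ and viewed, at most 14 in all, crops included, and the job is handed in when it is done.

Besides the shell and the picture viewer there is one more tool, called after "Emit:" as name(argument=value, ...) on one line, values as JSON. send_rows: Moves the arm, as the interface text tells. Its arguments: {"type":"object","properties":{"plan":{"type":"string"},"gripper":{"type":"number"}},"required":["plan"]}

```bash
ls; mkdir -p pics; python3 - <<'E'
from bench import r
import cv2
for n in("top","side"):
    im=r.camera(n); cv2.imwrite(f"pics/{n}0.png",im); c=r.calibration(n); print(n,c)
s=r.get_state();print(s,r.tips_ahead)
E
```

```text
pics
top {'mtx': array([[435.68380697,   0.        , 314.98602138],
       [  0.        , 435.68380697, 239.55691428],
       [  0.        ,   0.        ,   1.        ]]), 'R': array([[ 0.00594248, -0.99965972,  0.02539956],
       [-0.99297784, -0.00890005, -0.11796524],
       [ 0.11815115, -0.02452019, -0.99269284]]), 't': array([-0.02321101,  0.60638433,  1.00636639])}
side {'mtx': array([[597.15548972,   0.        , 314.58992037],
       [  0.        , 597.15548972, 239.29738672],
       [  0.        ,   0.        ,   1.        ]]), 'R': array([[ 0.98093284, -0.19421985, -0.00702975],
       [-0.13716218, -0.66622372, -0.73302967],
       [ 0.13768553,  0.72001709, -0.68016034]]), 't': array([-0.55729671,  0.12141501,  1.5803736 ])}
{'time_s': 0.1, 'joint_pos': array([-1.19852693e+00,  3.07514625e-01,  1.50752021e+00,  2.51704061e-05,
        1.32840023e+00, -7.35208627e-02]), 'joint_vel': array([-0.00068915, -0.0026457 , -0.00209111, -0.00054187,  0.0013631 ,
       -0.00172076]), 'tau': array([-3.48633203e-04, -4.58528388e+01, -2.52606225e+01, -2.60698307e-04,
        5.59834167e-03, -1.67566628e-05]), 'ee_pos': array([ 0.24768649, -0.51827512,  0.24747221]), 'eef_rot': array([-9.12764899e-04,  9.75261814e-01,  2.21051002e-01, -1.25014741e-04]), 'contact_force': array([-0.61404141,  0.03329126,  0.6737699 ]), 'moment': array([-0.01673313,  0.02616482,  0.05170402]), 'grip_force': 0.0, 'finger_gap': 0.08525482767222967} 0.017
```

View pics/top0.png

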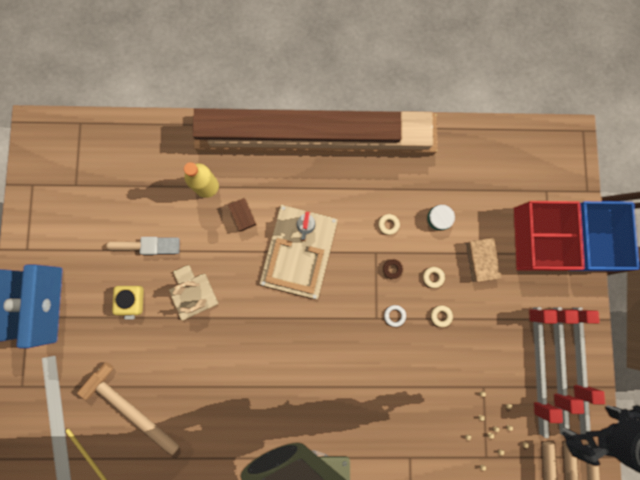

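View pics/side0.png

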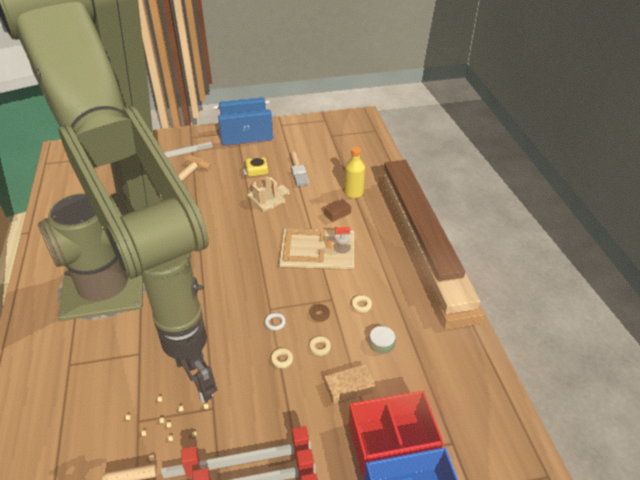

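The top picture shows the cradle at (300,250), post at (306,222), form at (193,290), maple candidates at (389,225), (433,277), (442,316) (take 389,225), walnut at (392,269) and aluminium at (395,316). There is no padauk or blue ring, so three rings get stacked.

```bash
cat > h.py <<'E'
import numpy as np,cv2
from bench import r
C={n:r.calibration(n) for n in("top","side")}
def ray(n,uv,z):
    c=C[n];d=c["R"].T@np.linalg.inv(c["mtx"])@np.array([uv[0],uv[1],1.]);o=-c["R"].T@c["t"]
    return o+d*(z-o[2])/d[2]
def proj(n,X):
    c=C[n];p=c["mtx"]@(c["R"]@np.array(X,float)+c["t"]);return p[:2]/p[2]
def tri(uvt,uvs):
    A=[];b=[]
    for n,uv in(("top",uvt),("side",uvs)):
        c=C[n];d=c["R"].T@np.linalg.inv(c["mtx"])@np.array([*uv,1.]);d/=np.linalg.norm(d);o=-c["R"].T@c["t"]
        P=np.eye(3)-np.outer(d,d);A.append(P);b.append(P@o)
    return np.linalg.lstsq(np.vstack(A),np.hstack(b),rcond=None)[0]
def crop(n,im,x0,y0,w,h,k):return cv2.resize(im[y0:y0+h,x0:x0+w],None,fx=k,fy=k,interpolation=cv2.INTER_CUBIC)
def blob(im,x0,y0,w,h,lo,hi):
    "largest blob in HSV range within a window: centroid, area, min-area rect"
    m=cv2.inRange(cv2.cvtColor(im[y0:y0+h,x0:x0+w],cv2.COLOR_BGR2HSV),lo,hi)
    cs=cv2.findContours(m,cv2.RETR_EXTERNAL,cv2.CHAIN_APPROX_NONE)[0]
    c=max(cs,key=cv2.contourArea)+np.array([x0,y0]);M=cv2.moments(c)
    return np.array([M["m10"],M["m01"]])/M["m00"],M["m00"],cv2.minAreaRect(c)
def tool():
    from scipy.spatial.transform import Rotation as Ro
    s=r.get_state();return s["ee_pos"],Ro.from_quat(np.roll(s["eef_rot"],-1)).as_matrix()
def go(p,yaw):
    "shift in tool axes (mm) and spin so that TCP is at p with the tool y-axis along yaw (mod pi)"
    e,R=tool();a=np.arctan2(R[1,1],R[0,1])
    d=(yaw-a+np.pi/2)%np.pi-np.pi/2
    return np.round(R.T@(np.array(p)-e)*1000,1),"spin",round(-d,3),"alt",round(-d+np.pi*np.sign(d),3)
E
python3 - <<'E'
from h import *
t=cv2.imread("pics/top0.png");s=cv2.imread("pics/side0.png")
a=crop("top",t,160,200,185,105,4.3);b=crop("side",s,235,170,130,105,5)
cv2.imwrite("pics/a.png",cv2.resize(a,(795,451)));cv2.imwrite("pics/b.png",b)
E
```

```text
(no output)
```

View pics/a.png

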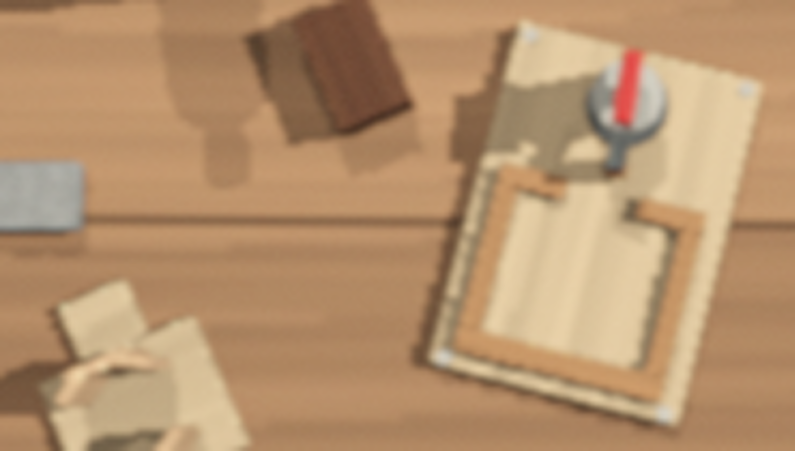

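View pics/b.png

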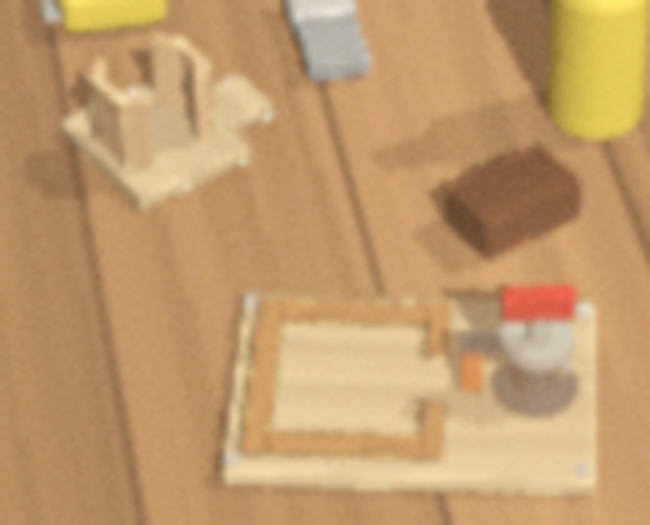

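Crops: the cradle's corners are at (521,22), (761,88), (430,358), (675,418) in the enlarged top crop, with the foot towards the pocket. The form's tongue ends at (57,306)/(127,280), pointing up and left. I'll fit poses from these corners and measure the rings and handle by colour.

```bash
cat >> h.py <<'E'
def fit(obs,z,x0):
    "planar pose (x,y,yaw) from [(cam,uv,(mx,my))] at height z"
    from scipy.optimize import least_squares
    def W(p,m):c,s=np.cos(p[2]),np.sin(p[2]);return [p[0]+c*m[0]-s*m[1],p[1]+s*m[0]+c*m[1],z]
    f=lambda p:np.concatenate([proj(n,W(p,np.array(m)/1000))-uv for n,uv,m in obs])
    q=least_squares(f,x0,loss="soft_l1");return q.x,np.round(f(q.x),1)
E
python3 - <<'E'
from h import *
np.set_printoptions(suppress=True,precision=4)
t=cv2.imread("pics/top0.png");s=cv2.imread("pics/side0.png")
T=lambda u,v:("top",np.array([160+u/4.297,200+v/4.295]))
S=lambda u,v:("side",np.array([235+u/5,170+v/5]))
cr=[(*T(521,22),(136,72)),(*T(761,88),(136,-72)),(*T(430,356),(-66,72)),(*T(677,416),(-66,-72)),
 (*S(226,474),(-66,-72)),(*S(596,482),(136,-72)),(*S(593,303),(136,72)),(*S(250,296),(-66,72))]
for k in(cr[:4],cr[4:],cr):print("cradle",*fit(k,.012,[.6,0,-.2]))
fo=[(*T(57,306),(75,19)),(*T(127,280),(75,-19)),(*T(192,318),(40,-46)),(*T(248,440),(-40,-46)),(*T(40,383),(40,46)),
 (*S(145,194),(-40,-46)),(*S(250,148),(40,-46)),(*S(65,120),(-40,46)),(*S(272,107),(75,-19)),(*S(240,77),(75,19))]
for k in(fo[:5],fo[5:],fo):print("form",*fit(k,.010,[.55,.27,.4]))
bt=blob(t,295,200,25,40,(0,150,120),(8,255,255));bs=blob(s,325,215,40,30,(0,150,120),(8,255,255))
print("handle",bt,bs)
# rings: difference from bench by windows
for nm,(u,v),h in(("walnut",(392,269),12),("alu",(395,316),8),("maple",(389,225),11)):
    w=t[v-16:v+16,u-16:u+16];lab=cv2.cvtColor(w,cv2.COLOR_BGR2LAB).astype(float)
    print(nm,lab[0,0],lab.reshape(-1,3).min(0),lab.reshape(-1,3).max(0))
    hsv=cv2.cvtColor(w,cv2.COLOR_BGR2HSV); print(hsv[16,4:30,:].tolist())
E
```

```text
cradle [ 0.5475  0.0277 -0.2445] [-0.1 -1.1  0.6 -1.9 -0.4  0.9 -0.1  1.8]
cradle [ 0.5476  0.0246 -0.2364] [-0.3 -0.2  0.5  0.1  0.7  0.1 -1.  -0.1]
cradle [ 0.5478  0.0269 -0.2421] [ 0.1 -1.1  0.8 -2.1 -0.   0.8  0.3  1.6 -0.5 -0.9  0.2 -0.3  0.7 -0.3
 -0.9 -0.7]
form [0.4696 0.2713 0.4398] [ 0.7  0.1 -0.9 -0.4  0.  -0.8  0.2  1.1 -0.1  0.2]
form [0.4706 0.2699 0.4324] [-0.7  0.8  0.5 -0.  -0.7  0.2  0.6 -0.5  0.2 -0.5]
form [0.47   0.271  0.4396] [ 0.9 -0.1 -0.8 -0.6  0.1 -1.   0.3  1.   0.  -0.  -0.8  0.6  0.3 -0.3
 -0.9  0.1  0.3 -0.8 -0.2 -0.8]
handle (array([305.7321, 219.7976]), 28.0, ((305.6081237792969, 219.8513641357422), (2.7947826385498047, 16.27549934387207), 9.462322235107422)) (array([342.1525, 229.6822]), 64.5, ((342.0, 230.0), (6.0, 14.0), 90.0))
walnut [112. 137. 149.] [ 49. 134. 138.] [158. 141. 155.]
[[14, 120, 113], [14, 119, 109], [13, 122, 94], [10, 136, 77], [10, 134, 78], [8, 132, 85], [8, 138, 85], [10, 134, 95], [13, 124, 123], [14, 118, 151], [14, 116, 163], [14, 116, 158], [14, 119, 141], [14, 118, 123], [14, 119, 114], [14, 122, 107], [13, 125, 88], [12
[... 356 characters left out ...]
179], [14, 113, 180], [14, 113, 180], [14, 115, 175], [14, 115, 157], [14, 123, 129], [14, 125, 112], [14, 99, 116], [15, 37, 151], [21, 18, 200], [21, 16, 229], [19, 17, 234], [16, 28, 218], [14, 68, 192], [14, 110, 178], [14, 114, 179]]
maple [160. 139. 155.] [ 80. 129. 144.] [230. 140. 157.]
[[14, 117, 124], [17, 102, 145], [19, 83, 193], [20, 73, 227], [19, 68, 243], [20, 68, 243], [19, 71, 233], [18, 83, 214], [16, 103, 196], [14, 112, 191], [14, 113, 192], [14, 113, 188], [14, 118, 169], [14, 120, 140], [13, 121, 124], [13, 126, 119], [16, 107, 134], [19, 88, 179], [20, 75, 221], [20, 69, 241], [20, 67, 246], [20, 70, 241], [18, 80, 224], [16, 100, 202], [14, 112, 191], [14, 113, 192]]
```

```bash
python3 - <<'E'
from h import *
np.set_printoptions(suppress=True,precision=4)
t=cv2.imread("pics/top0.png");s=cv2.imread("pics/side0.png")
bt=blob(t,295,200,25,40,(0,110,100),(8,255,255));bs=blob(s,325,215,40,30,(0,110,100),(8,255,255))
c=cv2.boxPoints(bt[2]);print("handle",bt[2],"tri",tri(bt[0],bs[0]),"top ray z84",ray("top",bt[2][0],.084),"corners",[ray("top",q,.084)[:2] for q in c])
p=np.array([.5474,.0262]);a=-.2405
for zz in(.084,.075):print("pred knob",p+.103*np.array([np.cos(a),np.sin(a)]))
for nm,uv,us,h,rg in(("walnut",(392,269),(319,312),.012,((0,125,0),(12,255,112))),("alu",(395,316),(275,322),.008,((0,0,120),(40,75,255))),("maple",(389,225),(361,304),.011,((15,0,140),(40,100,255)))):
    b=blob(t,uv[0]-18,uv[1]-18,36,36,*rg);d=blob(s,us[0]-18,us[1]-18,36,36,*rg)
    print(nm,b[0],b[2][1],ray("top",b[2][0],h),"side",d[2][1],ray("side",d[2][0],h*.7))
for uv in((389,225),(433,277),(442,316)):print(ray("top",uv,.011))
e,R=tool();print(e,R)
print("tcp pix",proj("top",e))
a=-.24;k=p+.103*np.array([np.cos(a),np.sin(a)])
print(go([k[0],k[1],.18],a+.1+np.pi/2))
E
```

```text
handle ((305.6319885253906, 219.5240020751953), (4.651021480560303, 17.2624454498291), 10.304847717285156) tri [0.6473 0.0041 0.0754] top ray z84 [0.6469 0.0042 0.084 ] corners [array([0.6281, 0.0128]), array([0.6676, 0.0061]), array([ 0.6658, -0.0044]), array([0.6263, 0.0023])]
pred knob [0.6474 0.0017]
pred knob [0.6474 0.0017]Traceback (most recent call last):
  File "<stdin>", line 9, in <module>
  File "h.py", line 20, in blob
    c=max(cs,key=cv2.contourArea)+np.array([x0,y0]);M=cv2.moments(c)
      ~~~^^^^^^^^^^^^^^^^^^^^^^^^
ValueError: max() iterable argument is empty
```

```bash
python3 - <<'E'
from h import *
np.set_printoptions(suppress=True,precision=4)
t=cv2.imread("pics/top0.png")
for nm,uv,h,rg in(("walnut",(392,269),.012,((0,125,0),(12,255,112))),("alu",(395,316),.008,((0,0,120),(40,75,255))),("maple",(389,225),.011,((15,0,140),(40,100,255)))):
    b=blob(t,uv[0]-18,uv[1]-18,36,36,*rg)
    print(nm,b[0],b[2][1],ray("top",b[2][0],h))
for uv in((433,277),(442,316)):print(ray("top",uv,.011))
e,R=tool();print(e,R)
print(go([.647,.003,.18],-.17+np.pi/2))
E
```

```text
walnut [392.0313 268.7914] (18.0, 18.0) [ 0.5388 -0.2077  0.012 ]
alu [394.9108 315.5216] (21.0, 22.0) [ 0.4266 -0.2141  0.008 ]
maple [389.0703 223.8213] (21.0, 21.0) [ 0.6512 -0.2034  0.011 ]
[ 0.52   -0.3083  0.011 ]
[ 0.4261 -0.3277  0.011 ]
[ 0.2477 -0.5183  0.2475] [[ 0.9023  0.4312 -0.0006]
 [ 0.4312 -0.9023  0.0017]
 [ 0.0002 -0.0018 -1.    ]]
(array([ 585. , -298. ,   68.1]), 'spin', np.float64(0.616), 'alt', np.float64(-2.526))
```

Emit:
send_rows(plan="50 -25 0 0.06; 110 -55 0 0.12; 170 -86 0 0.2; 230 -117 0 0.28; 290 -148 0 0.36; 350 -178 0 0.44; 410 -209 0 0.52; 470 -240 0 0.616; 530 -270 0 0.616; 585 -298 0 0.616", gripper=60)

```text
time_s: 1.35
ee_pos: [0.6248, -0.0261, 0.2479]
eef_rot: [0.0, 0.996, -0.085, -0.0]
contact_force: [1.2, -1.3, 0.6]
finger_gap: 0.0599
grip_force: 0.0
```

```bash
cat > q.py <<'E'
import sys
from h import *
np.set_printoptions(suppress=True,precision=3)
s=r.get_state();e,R=tool()
print("t",s["time_s"],"tcp",e,"yaw_y",np.arctan2(R[1,1],R[0,1]),"gap",s["finger_gap"],"grip",s["grip_force"],"F",s["contact_force"],"j6",s["joint_pos"][5])
if len(sys.argv)>4:print(go([float(v) for v in sys.argv[1:4]],float(sys.argv[4])))
E
python3 q.py .647 .003 .1 1.4
```

```text
t 1.35 tcp [ 0.625 -0.026  0.248] yaw_y -1.740791570435108 gap 0.05990742258900633 grip 0.0 F [ 1.233 -1.339  0.56 ] j6 1.631711529430203
(array([ 17.1, -32.5, 147.8]), 'spin', np.float64(0.001), 'alt', np.float64(-3.141))
```

Emit:
send_rows(plan="0 0 0 0; 0 0 0 0; 0 0 30 0; 0 0 60 0; 0 0 90 0; 0 0 115 0; 0 0 140 0; 0 0 150 0; 0 0 150 0; 0 0 150 0", gripper=40)

```text
time_s: 2.6
ee_pos: [0.6247, -0.0285, 0.0994]
eef_rot: [0.0, 0.996, -0.085, 0.001]
contact_force: [0.8, -0.2, 1.5]
finger_gap: 0.0402
grip_force: 0.0
```

```bash
python3 q.py .647 .003 .076 1.4;python3 - <<'E'
from h import *
a=crop("t",r.camera("top"),265,180,90,70,5);b=crop("s",r.camera("side"),290,180,90,70,5)
cv2.imwrite("pics/c.png",np.vstack([a,b])[:,:] if 0 else cv2.resize(np.hstack([a,b]),(800,311)))
E
```

```text
t 2.6 tcp [ 0.625 -0.029  0.099] yaw_y -1.7417100573649904 gap 0.04015839036231761 grip 0.0 F [ 0.818 -0.217  1.469] j6 1.6285633390556107
(array([ 16.6, -34.9,  23.5]), 'spin', np.float64(-0.0), 'alt', np.float64(3.141))
```

View pics/c.png

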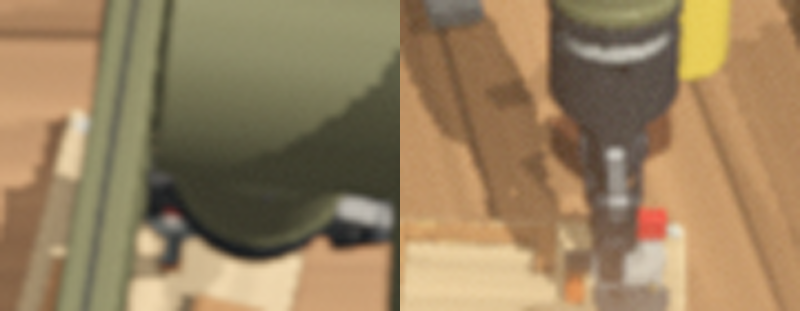

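The picture shows the gripper is about 39 mm short of the handle because rows were speed-limited: the red handle sits right of and behind the fingers. I'll go up, over and down.

Emit:
send_rows(plan="0 0 -25 0; 0 0 -40 0; 8 -17 -40 0; 16.6 -35 -40 0; 16.6 -35 -40 0; 16.6 -35 -15 0; 16.6 -35 10 0; 16.6 -35 23.5 0; 16.6 -35 23.5 0; 16.6 -35 23.5 0")

```text
time_s: 3.95
ee_pos: [0.6469, 0.0037, 0.0754]
eef_rot: [0.0, 0.996, -0.085, 0.001]
contact_force: [0.2, 0.2, 0.2]
finger_gap: 0.0401
grip_force: 0.0
```

```bash
python3 q.py .647 .003 .076 1.4
```

```text
t 3.95 tcp [0.647 0.004 0.075] yaw_y -1.740962155788289 gap 0.04005484790381188 grip 0.0 F [0.17  0.205 0.228] j6 1.6814208336145735
(array([ 0.2,  0.6, -0.6]), 'spin', np.float64(0.001), 'alt', np.float64(-3.141))
```

Close on the handle.

Emit:
send_rows(plan="0 0 0 0; 0 0 0 0; 0 0 0 0; 0 0 0 0; 0 0 0 0; 0 0 -5 0; 0 0 -10 0; 0 0 -16 0; 0 0 -22 0; 0 0 -22 0", gripper=4)

```text
time_s: 5.2
ee_pos: [0.6468, 0.004, 0.097]
eef_rot: [-0.0, 0.996, -0.085, 0.0]
contact_force: [5.1, 2.6, -7.2]
finger_gap: 0.0108
grip_force: 58.3
```

```bash
python3 q.py;python3 - <<'E'
from h import *
print(r.get_state()["contact_force"],r.get_state()["moment"])
b=crop("s",r.camera("side"),290,180,90,70,6)
cv2.imwrite("pics/d.png",b)
E
```

```text
t 5.2 tcp [0.647 0.004 0.097] yaw_y -1.7410255934697363 gap 0.01076614522122512 grip 58.3383390493691 F [ 5.101  2.639 -7.159] j6 1.6814417425485109
[ 5.1011304   2.63883344 -7.15889956] [ 0.49619364 -0.91936704 -0.01267845]
```

Emit:
send_rows(plan="0 0 0 -0.14; 0 0 0 -0.28; 0 0 0 -0.42; 0 0 0 -0.56; 0 0 0 -0.7; 0 0 0 -0.84; 0 0 0 -0.98; 0 0 0 -1.1; 0 0 0 -1.2; 0 0 0 -1.2")

```text
time_s: 6.5
ee_pos: [0.6471, 0.0034, 0.0965]
eef_rot: [0.001, 0.87, 0.493, 0.001]
contact_force: [4.9, 1.2, -6.9]
finger_gap: 0.0111
grip_force: 58.5
```

Emit:
send_rows(plan="0 0 0 0; 0 0 4 0; 0 0 8 0; 0 0 10 0; 0 0 10 0; 0 0 10 0; 0 0 10 0; 0 0 10 0; 0 0 10 0; 0 0 10 0")

```text
time_s: 7.75
ee_pos: [0.6471, 0.0034, 0.0869]
eef_rot: [0.001, 0.87, 0.492, 0.001]
contact_force: [5.0, 1.5, -6.7]
finger_gap: 0.0109
grip_force: 58.9
```

```bash
python3 q.py
```

```text
t 7.75 tcp [0.647 0.003 0.087] yaw_y -0.5409450454349153 gap 0.010943772365958249 grip 58.87794923968613 F [ 4.97   1.475 -6.698] j6 0.48144138551085547
```

Emit:
send_rows(plan="0 0 0 0; 0 0 0 0; 0 0 0 0; 0 0 -30 0; 0 0 -60 0; 0 0 -90 0; 0 0 -115 0; 0 0 -115 0; 0 0 -115 0; 0 0 -115 0", gripper=40)

```text
time_s: 9.0
ee_pos: [0.6452, 0.0038, 0.2001]
eef_rot: [-0.001, 0.87, 0.492, -0.001]
contact_force: [-0.0, 0.5, 0.7]
finger_gap: 0.04
grip_force: 0.0
```

```bash
python3 q.py .470 .271 .2 .439
```

```text
t 9.0 tcp [0.645 0.004 0.2  ] yaw_y -0.5409866220647297 gap 0.04004852906865588 grip 0.0 F [-0.002  0.481  0.716] j6 0.48144848015050384
(array([ 138.8, -287.8,    0.7]), 'spin', np.float64(-0.98), 'alt', np.float64(2.162))
```

Emit:
send_rows(plan="20 -41 0 -0.14; 40 -82 0 -0.28; 60 -123 0 -0.42; 79 -164 0 -0.56; 99 -205 0 -0.7; 119 -246 0 -0.84; 130 -270 0 -0.94; 138.8 -287.8 0 -0.98; 138.8 -287.8 0 -0.98; 138.8 -287.8 0 -0.98", gripper=85)

```text
time_s: 10.25
ee_pos: [0.4716, 0.2704, 0.2015]
eef_rot: [0.0, 0.537, 0.844, -0.0]
contact_force: [0.0, 0.0, -0.4]
finger_gap: 0.085
grip_force: 0.0
```

```bash
python3 q.py .470 .271 .042 .439
python3 - <<'E'
from h import *
a=crop("t",r.camera("top"),150,200,190,110,4.2);b=crop("s",r.camera("side"),235,150,130,115,5)
cv2.imwrite("pics/e.png",a[:,:800]);cv2.imwrite("pics/f.png",b)
E
```

```text
t 10.25 tcp [0.472 0.27  0.202] yaw_y 0.437843455615117 gap 0.08496265868206737 grip 0.0 F [ 0.006  0.017 -0.44 ] j6 0.005682544762170627
(array([  1.4,  -1.1, 159.5]), 'spin', np.float64(-0.001), 'alt', np.float64(3.14))
```

View pics/f.png

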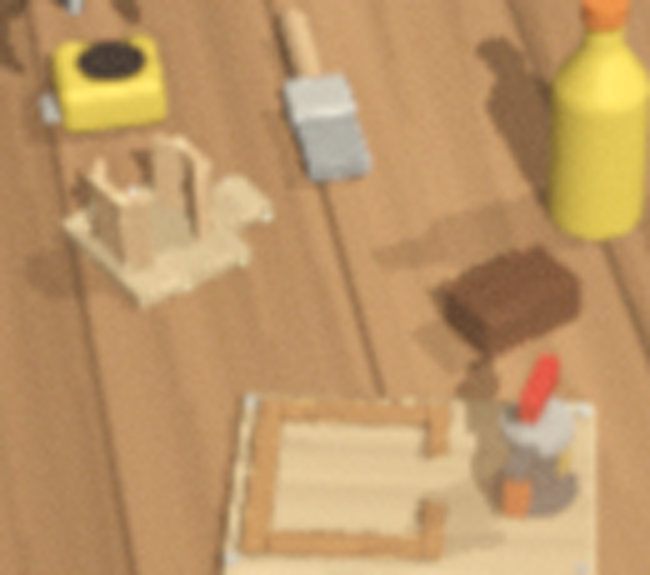

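The side picture shows the pin standing aside, raised, with its foot at (517,497) clear of the gap. The form is untouched. Descend and grip.

Emit:
send_rows(plan="1.4 -1 25 0; 1.4 -1 55 0; 1.4 -1 85 0; 1.4 -1 110 0; 1.4 -1 130 0; 1.4 -1 145 0; 1.4 -1 155 0; 1.4 -1 159 0; 1.4 -1 159 0; 1.4 -1 159 0")

```text
time_s: 11.6
ee_pos: [0.47, 0.272, 0.0434]
eef_rot: [0.0, 0.536, 0.844, 0.001]
contact_force: [-0.2, 0.5, 0.8]
finger_gap: 0.0847
grip_force: 0.0
```

Emit:
send_rows(plan="0 0 0 0; 0 0 0 0; 0 0 0 0; 0 0 0 0; 0 0 0 0; 0 0 -10 0; 0 0 -25 0; 0 0 -45 0; 0 0 -60 0; 0 0 -60 0", gripper=50)

```text
time_s: 12.85
ee_pos: [0.4705, 0.2723, 0.1044]
eef_rot: [0.001, 0.536, 0.844, 0.001]
contact_force: [1.2, 0.2, -3.5]
finger_gap: 0.0652
grip_force: 67.7
```

```bash
python3 q.py .547 .026 .12 -.24
python3 - <<'E'
from h import *
a=crop("t",r.camera("top"),150,200,190,110,4.2);b=crop("s",r.camera("side"),215,120,150,115,5)
cv2.imwrite("pics/g.png",b)
E
```

```text
t 12.85 tcp [0.47  0.272 0.104] yaw_y 0.4390298194838778 gap 0.0652171875208417 grip 67.74279356002808 F [ 1.202  0.219 -3.455] j6 0.0078048390484066745
(array([-255.4,  -35.4,  -15.7]), 'spin', np.float64(0.679), 'alt', np.float64(-2.463))
```

View pics/g.png

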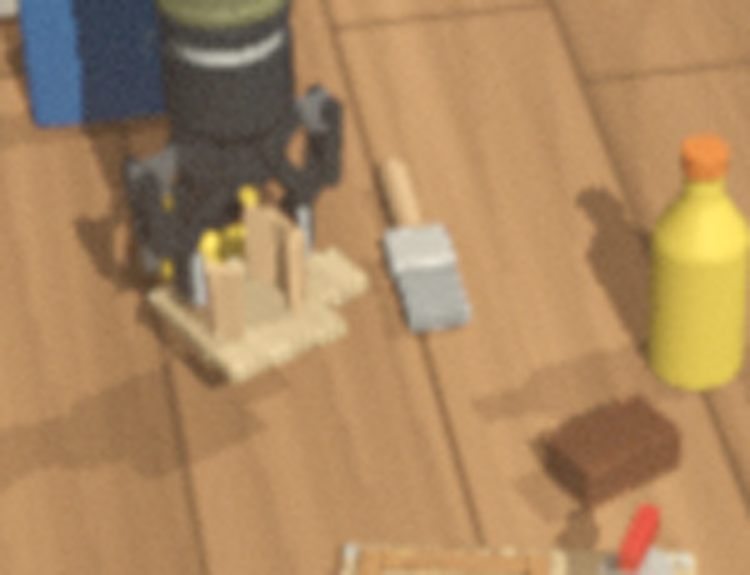

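Form is held level and lifted.

Emit:
send_rows(plan="-30 -4 -10 0; -65 -9 -15 0.08; -100 -14 -15 0.2; -135 -19 -15 0.32; -170 -24 -15 0.44; -205 -28 -15 0.56; -235 -32 -15 0.65; -255.4 -35.4 -15 0.679; -255.4 -35.4 -15 0.679; -255.4 -35.4 -15 0.679")

```text
time_s: 14.2
ee_pos: [0.5454, 0.0261, 0.1174]
eef_rot: [-0.001, 0.786, 0.618, -0.0]
contact_force: [-0.0, 0.2, -4.7]
finger_gap: 0.0648
grip_force: 67.6
```

```bash
python3 q.py .547 .026 .075 -.24
python3 - <<'E'
from h import *
im=r.camera("side");cv2.imwrite("pics/full_h.png",im);cv2.imwrite("pics/h.png",crop("s",im,265,170,115,105,5.7))
im=r.camera("top");cv2.imwrite("pics/full_ht.png",im)
E
```

```text
t 14.2 tcp [0.545 0.026 0.117] yaw_y -0.23943324472880592 gap 0.06483089543056668 grip 67.61030316352844 F [-0.044  0.202 -4.704] j6 0.2090502063319326
(array([ 0.3,  1.7, 42.4]), 'spin', np.float64(0.001), 'alt', np.float64(-3.141))
```

View pics/h.png

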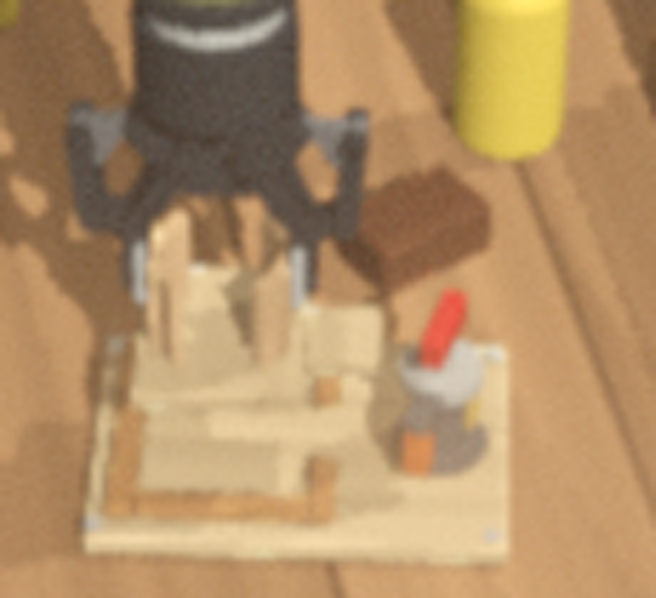

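The form hangs level above the pocket, tongue at (383,340) towards the gap, pin foot at (418,450) clear. The knob grip puts the pocket at about (0.547, 0.028), so I go there and descend towards the strips.

Emit:
send_rows(plan="-1 1.7 5 0; -2 1.7 15 0; -2 1.7 25 0; -2 1.7 35 0; -2 1.7 43 0; -2 1.7 47 0; -2 1.7 47 0; -2 1.7 47 0; -2 1.7 47 0; -2 1.7 47 0")

```text
time_s: 15.55
ee_pos: [0.5474, 0.0232, 0.0711]
eef_rot: [0.0, 0.787, 0.617, 0.0]
contact_force: [-0.4, 1.2, -3.9]
finger_gap: 0.0652
grip_force: 67.6
```

```bash
python3 q.py .547 .028 .058 -.24
python3 - <<'E'
from h import *
im=r.camera("side");cv2.imwrite("pics/i.png",crop("s",im,265,190,115,90,6.8))
cv2.imwrite("pics/full_i.png",im)
E
```

```text
t 15.55 tcp [0.547 0.023 0.071] yaw_y -0.24002157340247643 gap 0.06520007867649873 grip 67.61053562164307 F [-0.387  1.194 -3.868] j6 0.20523172960269595
(array([ 4.6, -1.6, 13.1]), 'spin', np.float64(-0.0), 'alt', np.float64(3.142))
```

View pics/i.png

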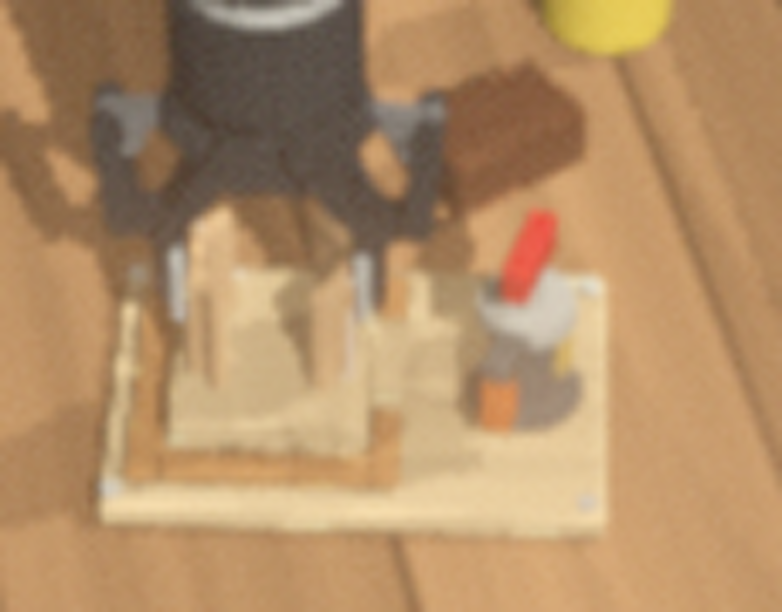

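Form is over the pocket, slightly low in the picture (towards −y). I'll shift to the computed spot, then lower onto the floor slowly.

Emit:
send_rows(plan="2 -1 0 0; 4.6 -1.6 0 0; 4.6 -1.6 0 0; 4.6 -1.6 0 0; 4.6 -1.6 3 0; 4.6 -1.6 6 0; 4.6 -1.6 9 0; 4.6 -1.6 12 0; 4.6 -1.6 12 0; 4.6 -1.6 12 0")

```text
time_s: 16.85
ee_pos: [0.5468, 0.028, 0.0588]
eef_rot: [-0.0, 0.787, 0.617, 0.0]
contact_force: [0.3, 0.1, -4.5]
finger_gap: 0.0654
grip_force: 67.6
```

```bash
python3 q.py .547 .028 .055 -.24
python3 - <<'E'
from h import *
im=r.camera("side");cv2.imwrite("pics/j.png",crop("s",im,265,190,115,90,6.8))
E
```

```text
t 16.85 tcp [0.547 0.028 0.059] yaw_y -0.24004915216031955 gap 0.06536402342259248 grip 67.60836124420166 F [ 0.299  0.141 -4.521] j6 0.21411569928430507
(array([0. , 0.2, 3.8]), 'spin', np.float64(-0.0), 'alt', np.float64(3.142))
```

View pics/j.png

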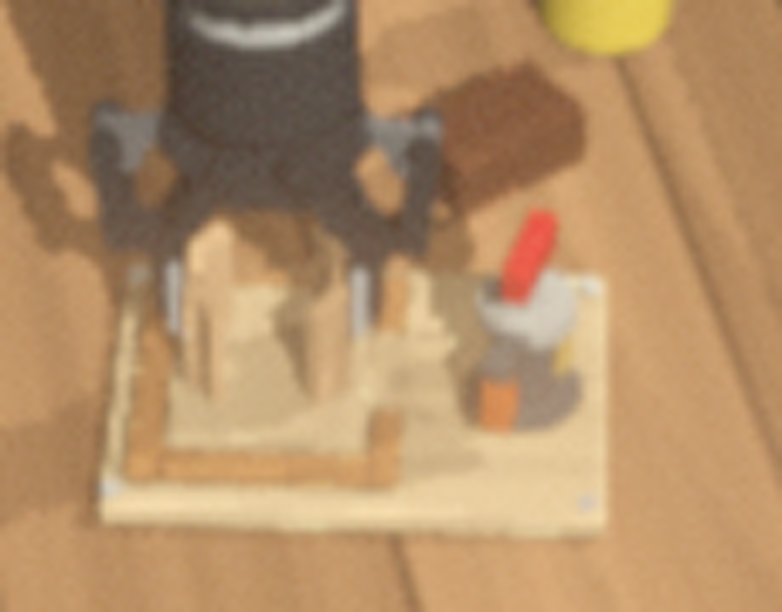

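Form's base is below the strips' tops with no contact force, so it has entered the pocket. Finish and release.

Emit:
send_rows(plan="0 0 1.5 0; 0 0 3 0; 0 0 4 0; 0 0 4.5 0; 0 0 4.5 0; 0 0 4.5 0; 0 0 4.5 0; 0 0 4.5 0; 0 0 4.5 0; 0 0 4.5 0")

```text
time_s: 18.15
ee_pos: [0.5468, 0.0281, 0.0558]
eef_rot: [0.0, 0.787, 0.617, 0.0]
contact_force: [-4.1, 0.9, 9.1]
finger_gap: 0.0653
grip_force: 69.2
```

Emit:
send_rows(plan="0 0 0 0; 0 0 0 0; 0 0 0 0; 0 0 0 0; 0 0 -20 0; 0 0 -50 0; 0 0 -80 0; 0 0 -110 0; 0 0 -110 0; 0 0 -110 0", gripper=85)

```text
time_s: 19.4
ee_pos: [0.5462, 0.0281, 0.1637]
eef_rot: [-0.0, 0.787, 0.617, -0.0]
contact_force: [0.2, -0.2, -1.2]
finger_gap: 0.0854
grip_force: 0.0
```

```bash
python3 q.py .647 .0037 .165 -.54
python3 - <<'E'
from h import *
im=r.camera("side");cv2.imwrite("pics/k.png",crop("s",im,265,190,115,90,6.8))
E
```

```text
t 19.4 tcp [0.546 0.028 0.164] yaw_y -0.23996289389522063 gap 0.08536348066729063 grip 0.0 F [ 0.221 -0.161 -1.208] j6 0.21409353054011798
(array([  0.3, 103.7,  -1.4]), 'spin', np.float64(0.3), 'alt', np.float64(-2.842))
```

View pics/k.png

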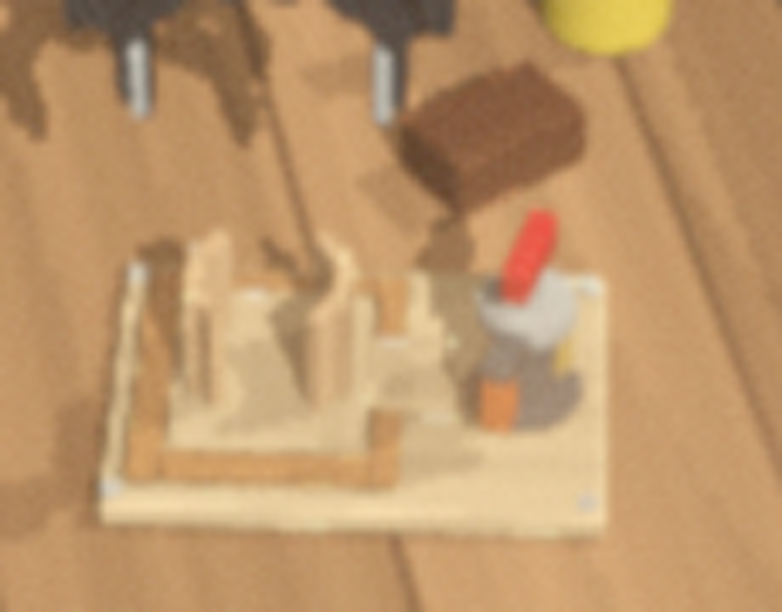

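The form is seated flat in the pocket, tongue through the gap. Now the pin.

Emit:
send_rows(plan="0 15 0 0.06; 0 35 0 0.15; 0 60 0 0.24; 0.3 85 0 0.3; 0.3 103.7 0 0.3; 0.3 103.7 0 0.3; 0.3 103.7 20 0.3; 0.3 103.7 30 0.3; 0.3 103.7 30 0.3; 0.3 103.7 30 0.3", gripper=40)

```text
time_s: 20.7
ee_pos: [0.6475, 0.0038, 0.1347]
eef_rot: [0.0, 0.87, 0.493, 0.0]
contact_force: [-0.9, 0.4, -0.1]
finger_gap: 0.0401
grip_force: 0.0
```

```bash
python3 q.py .647 .0037 .087 -.54
```

```text
t 20.7 tcp [0.648 0.004 0.135] yaw_y -0.5398508368771091 gap 0.04014107778282334 grip 0.0 F [-0.899  0.414 -0.117] j6 0.48048191894620346
(array([-0.4, -0.4, 47.7]), 'spin', np.float64(0.0), 'alt', np.float64(-3.141))
```

Emit:
send_rows(plan="-0.4 -0.4 15 0; -0.4 -0.4 30 0; -0.4 -0.4 42 0; -0.4 -0.4 47.5 0; -0.4 -0.4 47.5 0; -0.4 -0.4 47.5 0; -0.4 -0.4 47.5 0; -0.4 -0.4 47.5 0; -0.4 -0.4 47.5 0; -0.4 -0.4 47.5 0")

```text
time_s: 21.95
ee_pos: [0.6471, 0.0036, 0.0869]
eef_rot: [0.0, 0.87, 0.493, 0.0]
contact_force: [0.9, -0.2, -0.9]
finger_gap: 0.04
grip_force: 0.0
```

Emit:
send_rows(plan="0 0 0 0; 0 0 0 0; 0 0 0 0; 0 0 0 0; 0 0 0 0; 0 0 -4 0; 0 0 -8 0; 0 0 -11 0; 0 0 -11 0; 0 0 -11 0", gripper=4)

```text
time_s: 23.2
ee_pos: [0.6471, 0.0036, 0.0976]
eef_rot: [0.0, 0.87, 0.493, 0.0]
contact_force: [3.4, -1.1, -7.9]
finger_gap: 0.0108
grip_force: 58.6
```

```bash
python3 q.py
```

```text
t 23.2 tcp [0.647 0.004 0.098] yaw_y -0.5399424496925728 gap 0.010781308502238447 grip 58.64780363277532 F [ 3.365 -1.128 -7.911] j6 0.48021940028027027
```

Emit:
send_rows(plan="0 0 0 0.14; 0 0 0 0.28; 0 0 0 0.42; 0 0 0 0.56; 0 0 0 0.7; 0 0 0 0.84; 0 0 0 0.98; 0 0 0 1.12; 0 0 0 1.25; 0 0 0 1.25")

```text
time_s: 24.45
ee_pos: [0.6468, 0.0043, 0.0976]
eef_rot: [-0.001, 0.994, -0.109, -0.0]
contact_force: [2.5, 1.8, -8.5]
finger_gap: 0.0106
grip_force: 58.7
```

Emit:
send_rows(plan="0 0 0 0; 0 0 4 0; 0 0 8 0; 0 0 12 0; 0 0 14 0; 0 0 15.5 0; 0 0 15.5 0; 0 0 15.5 0; 0 0 15.5 0; 0 0 15.5 0")

```text
time_s: 25.7
ee_pos: [0.647, 0.0039, 0.0827]
eef_rot: [-0.0, 0.994, -0.109, 0.0]
contact_force: [1.9, 5.0, -3.0]
finger_gap: 0.0109
grip_force: 59.4
```

Emit:
send_rows(plan="0 0 0 0; 0 0 0 0; 0 0 0 0; 0 0 0 0; 0 0 -20 0; 0 0 -50 0; 0 0 -80 0; 0 0 -100 0; 0 0 -100 0; 0 0 -100 0", gripper=40)

```text
time_s: 26.95
ee_pos: [0.6464, 0.0035, 0.1814]
eef_rot: [0.0, 0.994, -0.109, -0.001]
contact_force: [1.1, -0.3, -1.3]
finger_gap: 0.0402
grip_force: 0.0
```

```bash
python3 q.py .5388 -.2077 .14 0
python3 - <<'E'
from h import *
im=r.camera("side");cv2.imwrite("pics/l.png",crop("s",im,265,190,115,90,6.8))
E
```

```text
t 26.95 tcp [0.646 0.004 0.181] yaw_y -1.7899888083505577 gap 0.040153905499157434 grip 0.0 F [ 1.131 -0.344 -1.26 ] j6 1.7301988411705322
(array([-59. , 229.5,  41.6]), 'spin', np.float64(1.352), 'alt', np.float64(-1.79))
```

View pics/l.png

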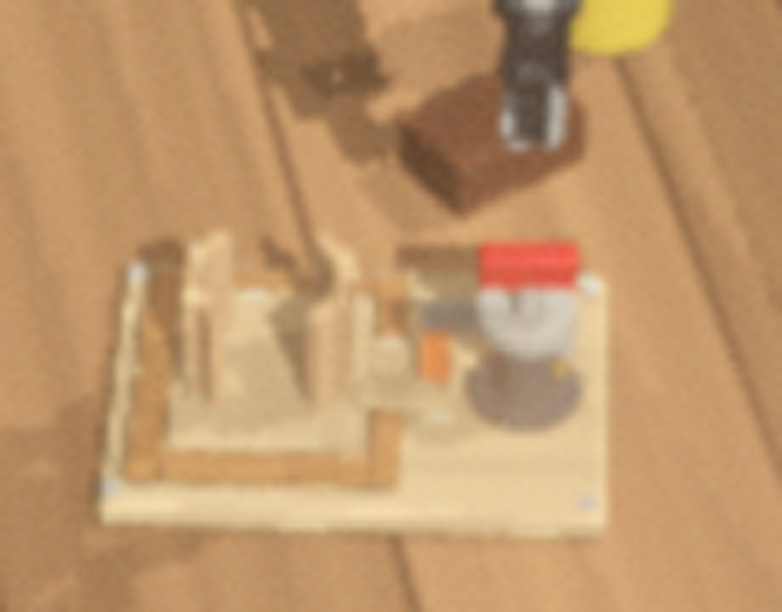

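The pin's foot (435,357) presses on the tongue, with the handle back in line with the cradle. Re-measure the rings in case of a knock.

```bash
cat > rings.py <<'E'
from h import *
np.set_printoptions(suppress=True,precision=4)
def rings(pr=True):
    t=r.camera("top");out={}
    hsv=cv2.cvtColor(t,cv2.COLOR_BGR2HSV)
    for nm,h,rg in(("walnut",.012,((0,125,0),(12,255,112))),("alu",.008,((0,0,120),(40,75,255))),("maple",.011,((15,0,140),(40,100,255)))):
        m=np.zeros(t.shape[:2],np.uint8);m[200:345,350:460]=cv2.inRange(hsv,*rg)[200:345,350:460]
        for c in cv2.findContours(m,cv2.RETR_EXTERNAL,cv2.CHAIN_APPROX_NONE)[0]:
            q=cv2.minAreaRect(c)
            if 15<min(q[1]) and max(q[1])<27:print(nm,np.round(q[0],1),np.round(q[1],1),ray("top",q[0],h))
rings()
print("tips",r.tips_ahead)
E
python3 rings.py; python3 q.py .5388 -.2077 .12 -1.81
```

```text
walnut [392. 269.] [18. 18.] [ 0.5388 -0.2077  0.012 ]
alu [441.5 315.5] [19. 19.] [ 0.4271 -0.3275  0.008 ]
alu [395.  315.5] [21. 22.] [ 0.4266 -0.2141  0.008 ]
alu [434. 277.] [18. 18.] [ 0.5201 -0.3116  0.008 ]
alu [389. 224.] [18. 18.] [ 0.6504 -0.2027  0.008 ]
alu [442.  216.5] [25. 24.] [ 0.6706 -0.3357  0.008 ]
maple [442.  315.5] [21. 22.] [ 0.4273 -0.3278  0.011 ]
maple [395. 315.] [21.2 21.2] [ 0.428  -0.2135  0.011 ]
maple [434.  276.5] [21. 22.] [ 0.5212 -0.3108  0.011 ]
maple [389. 224.] [21.2 21.2] [ 0.6499 -0.2021  0.011 ]
maple [442.  216.5] [25. 24.] [ 0.6701 -0.3347  0.011 ]
tips 0.017
t 27.05 tcp [0.646 0.004 0.181] yaw_y -1.7899971603855307 gap 0.039742931810993344 grip 0.0 F [ 0.551  0.776 -0.53 ] j6 1.7302287614401999
(array([-58.6, 229.5,  61.1]), 'spin', np.float64(0.02), 'alt', np.float64(-3.122))
```

Emit:
send_rows(plan="-7 27 0 0; -15 58 0 0; -23 89 0 0; -31 120 0 0; -39 151 0 0; -46 181 0 0; -53 208 20 0.02; -58.6 229.5 40 0.02; -58.6 229.5 61 0.02; -58.6 229.5 61 0.02", gripper=70)

```text
time_s: 28.3
ee_pos: [0.5378, -0.2072, 0.1188]
eef_rot: [-0.001, 0.993, -0.12, -0.003]
contact_force: [-0.5, 0.8, 0.3]
finger_gap: 0.0702
grip_force: 0.0
```

```bash
python3 q.py .5388 -.2077 .018 -1.81
```

```text
t 28.3 tcp [ 0.538 -0.207  0.119] yaw_y -1.8108145481138138 gap 0.07018891765835769 grip 0.0 F [-0.476  0.811  0.254] j6 1.3697920149724678
(array([  1.7,   0.4, 100.8]), 'spin', np.float64(-0.001), 'alt', np.float64(3.141))
```

Emit:
send_rows(plan="1 0 20 0; 1 0 45 0; 1 0 70 0; 1 0 85 0; 1 0 93 0; 1 0 98 0; 1 0 100 0; 1 0 100 0; 1 0 100 0; 1 0 100 0", gripper=64)

```text
time_s: 29.55
ee_pos: [0.5411, -0.208, 0.0217]
eef_rot: [0.0, 0.993, -0.119, 0.0]
contact_force: [-0.2, 0.1, 0.3]
finger_gap: 0.064
grip_force: 0.0
```

```bash
python3 q.py .5388 -.2077 .018 -1.81
python3 - <<'E'
from h import *
im=r.camera("side");e,R=tool();u=proj("side",e).astype(int);print(u)
cv2.imwrite("pics/m.png",crop("s",im,u[0]-45,u[1]-40,90,70,8))
E
```

```text
t 29.55 tcp [ 0.541 -0.208  0.022] yaw_y -1.810047484298092 gap 0.06401626256251693 grip 0.0 F [-0.238  0.087  0.337] j6 1.370094933739864
(array([-2.3,  0.2,  3.6]), 'spin', np.float64(-0.0), 'alt', np.float64(3.142))
[320 307]
```

View pics/m.png

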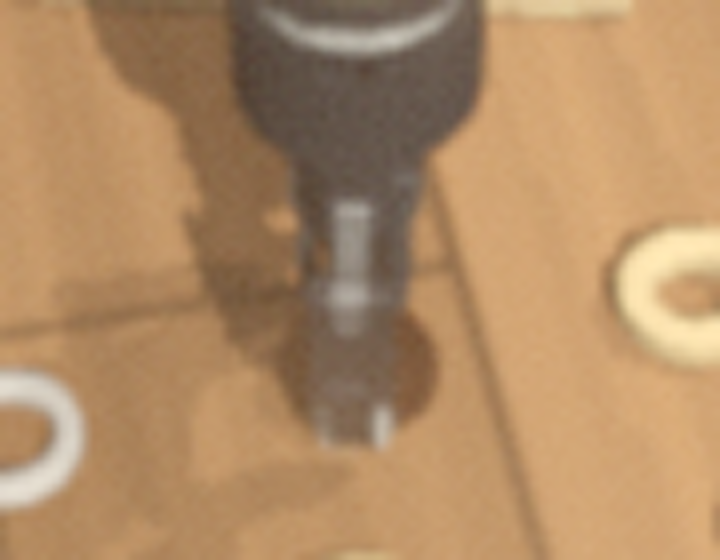

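Fingers straddle the walnut ring centrally. Correct by 2 mm, go down and close.

Emit:
send_rows(plan="-1.2 0 2 0; -2.3 0 3.6 0; -2.3 0 3.6 0; -2.3 0 3.6 0; -2.3 0 3.6 0; -2.3 0 3.6 0; -2.3 0 5 0; -2.3 0 6 0; -2.3 0 6 0; -2.3 0 6 0")

```text
time_s: 30.85
ee_pos: [0.5387, -0.2074, 0.0153]
eef_rot: [-0.0, 0.993, -0.119, -0.0]
contact_force: [0.9, 0.8, -0.9]
finger_gap: 0.0639
grip_force: 0.0
```

```bash
python3 q.py .5388 -.2077 .018 -1.81
```

```text
t 30.85 tcp [ 0.539 -0.207  0.015] yaw_y -1.8100149402608874 gap 0.06386061946738113 grip 0.0 F [ 0.946  0.765 -0.949] j6 1.369293956764973
(array([ 0.2,  0.3, -2.7]), 'spin', np.float64(-0.0), 'alt', np.float64(3.142))
```

Emit:
send_rows(plan="0 0 0 0; 0 0 0 0; 0 0 0 0; 0 0 0 0; 0 0 0 0; 0 0 0 0; 0 0 -6 0; 0 0 -15 0; 0 0 -30 0; 0 0 -30 0", gripper=35)

```text
time_s: 32.1
ee_pos: [0.54, -0.208, 0.0471]
eef_rot: [0.001, 0.993, -0.119, 0.002]
contact_force: [0.2, -0.6, -0.4]
finger_gap: 0.0472
grip_force: 61.6
```

```bash
python3 q.py .547 .028 .13 -1.81
```

```text
t 32.1 tcp [ 0.54  -0.208  0.047] yaw_y -1.809937859945854 gap 0.047246263237613204 grip 61.59228779375553 F [ 0.236 -0.56  -0.392] j6 1.3692697150806634
(array([ -48.8, -230.9,  -83.2]), 'spin', np.float64(0.0), 'alt', np.float64(-3.142))
```

Emit:
send_rows(plan="0 0 -25 0; 0 0 -55 0; -6 -29 -83 0; -13 -62 -83 0; -20 -95 -83 0; -27 -128 -83 0; -34 -161 -83 0; -41 -194 -83 0; -48.8 -230.9 -83 0; -48.8 -230.9 -83 0")

```text
time_s: 33.35
ee_pos: [0.5457, 0.0307, 0.1283]
eef_rot: [-0.0, 0.993, -0.118, -0.0]
contact_force: [0.9, 0.1, -0.7]
finger_gap: 0.0472
grip_force: 61.7
```

```bash
python3 q.py .547 .028 .095 -1.81
```

```text
t 33.35 tcp [0.546 0.031 0.128] yaw_y -1.8066781457006436 gap 0.04724622003434893 grip 61.70319635421038 F [ 0.9    0.086 -0.718] j6 1.7848956005669832
(array([ 1.9,  2.4, 33.3]), 'spin', np.float64(0.003), 'alt', np.float64(-3.138))
```

Emit:
send_rows(plan="0 0 0 0; 0 0 0 0; 0 0 0 0; 0 0 0 0; 0 0 10 0; 0 0 20 0; 0 0 28 0; 0 0 30 0; 0 0 30 0; 0 0 30 0")

```text
time_s: 34.6
ee_pos: [0.5463, 0.0285, 0.0985]
eef_rot: [-0.0, 0.993, -0.119, 0.0]
contact_force: [-0.0, 0.6, 0.0]
finger_gap: 0.0472
grip_force: 61.7
```

```bash
python3 q.py .547 .028 .095 -1.81
python3 - <<'E'
from h import *
im=r.camera("side");e,R=tool();u=proj("side",e).astype(int);print(u)
cv2.imwrite("pics/n.png",crop("s",im,u[0]-38,u[1]-30,80,65,9))
E
```

```text
t 34.6 tcp [0.546 0.029 0.099] yaw_y -1.8099250910577636 gap 0.04721837518741321 grip 61.7061123624444 F [-0.015  0.614  0.03 ] j6 1.7848410522614067
(array([0.8, 0.3, 3.5]), 'spin', np.float64(0.0), 'alt', np.float64(-3.142))
[304 222]
```

View pics/n.png

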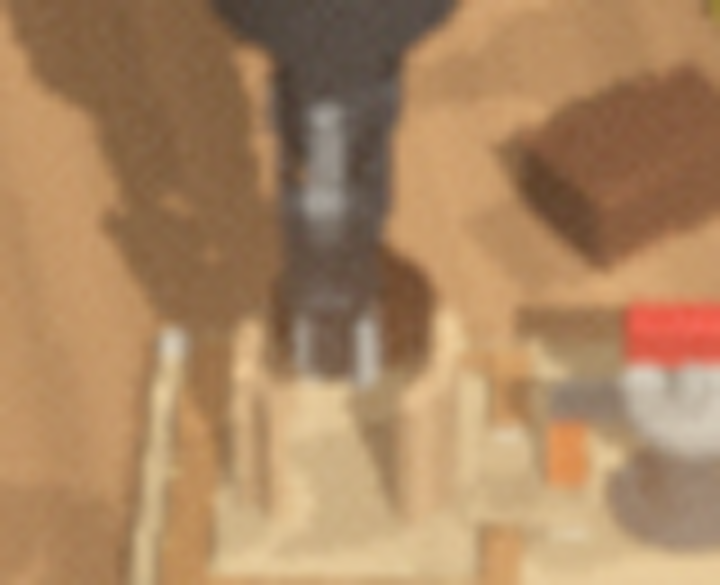

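The walnut ring (centre col 352) hangs over the bore (walls 235–460, centre 348), nearly concentric; shift −0.8 mm and go down a little to feel for contact.

Emit:
send_rows(plan="-0.8 0.3 0 0; -0.8 0.3 3 0; -0.8 0.3 6 0; -0.8 0.3 9 0; -0.8 0.3 12 0; -0.8 0.3 15 0; -0.8 0.3 18 0; -0.8 0.3 21 0; -0.8 0.3 21 0; -0.8 0.3 21 0")

```text
time_s: 35.9
ee_pos: [0.545, 0.0284, 0.0773]
eef_rot: [-0.0, 0.993, -0.119, -0.0]
contact_force: [-0.2, 0.9, -1.1]
finger_gap: 0.0469
grip_force: 61.7
```

```bash
python3 q.py .547 .028 .041 -1.81
```

```text
t 35.9 tcp [0.545 0.028 0.077] yaw_y -1.8100129728092658 gap 0.04693479922547098 grip 61.687409430742264 F [-0.235  0.934 -1.076] j6 1.7846060861104274
(array([ 2. , -0.1, 36.3]), 'spin', np.float64(-0.0), 'alt', np.float64(3.142))
```

Emit:
send_rows(plan="0 0 6 0; 0 0 12 0; 0 0 18 0; 0 0 24 0; 0 0 29 0; 0 0 33 0; 0 0 36 0; 0 0 38 0; 0 0 39 0; 0 0 39 0")

```text
time_s: 37.15
ee_pos: [0.5451, 0.0284, 0.0383]
eef_rot: [-0.0, 0.993, -0.119, 0.0]
contact_force: [-0.4, 0.5, -0.2]
finger_gap: 0.0476
grip_force: 61.7
```

```bash
python3 q.py
```

```text
t 37.15 tcp [0.545 0.028 0.038] yaw_y -1.8099858679402674 gap 0.047566748704209634 grip 61.703885570168495 F [-0.446  0.515 -0.189] j6 1.7846134364783004
```

Emit:
send_rows(plan="0 0 1 0; 0 0 1.5 0; 0 0 1.5 0; 0 0 1.5 0; 0 0 1.5 0; 0 0 1.5 0; 0 0 1.5 0; 0 0 1.5 0; 0 0 1.5 0; 0 0 1.5 0")

```text
time_s: 38.4
ee_pos: [0.5452, 0.0284, 0.038]
eef_rot: [-0.0, 0.993, -0.119, 0.0]
contact_force: [-2.1, 0.2, 9.5]
finger_gap: 0.0471
grip_force: 62.7
```

Emit:
send_rows(plan="0 0 0 0; 0 0 0 0; 0 0 0 0; 0 0 -10 0; 0 0 -30 0; 0 0 -60 0; 0 0 -90 0; 0 0 -110 0; 0 0 -110 0; 0 0 -110 0", gripper=60)

```text
time_s: 39.65
ee_pos: [0.5446, 0.0284, 0.1464]
eef_rot: [0.0, 0.993, -0.119, -0.0]
contact_force: [-0.5, 0.8, 0.0]
finger_gap: 0.0599
grip_force: 0.0
```

```bash
python3 rings.py;python3 q.py .4266 -.2141 .1 -1.81
```

```text
alu [441.5 315.5] [19. 19.] [ 0.4271 -0.3275  0.008 ]
alu [395.  315.5] [21. 22.] [ 0.4266 -0.2141  0.008 ]
alu [434. 277.] [18. 18.] [ 0.5201 -0.3116  0.008 ]
alu [389. 224.] [18. 18.] [ 0.6504 -0.2027  0.008 ]
alu [442.  216.5] [25. 24.] [ 0.6706 -0.3357  0.008 ]
maple [442.  315.5] [21. 22.] [ 0.4273 -0.3278  0.011 ]
maple [394.8 315.3] [21.2 20.5] [ 0.4274 -0.2129  0.011 ]
maple [433.9 276.7] [21.9 21. ] [ 0.5207 -0.3105  0.011 ]
maple [389. 224.] [21.2 21.2] [ 0.6499 -0.2021  0.011 ]
maple [442.5 216.5] [25. 25.] [ 0.6701 -0.336   0.011 ]
tips 0.017
t 39.7 tcp [0.544 0.028 0.146] yaw_y -1.810005728040267 gap 0.05995752985049203 grip 0.0 F [-0.298 -0.758  0.191] j6 1.7845900136548642
(array([-56.8, 263.4,  46.2]), 'spin', np.float64(-0.0), 'alt', np.float64(3.142))
```

Emit:
send_rows(plan="-7 34 0 0; -15 68 0 0; -22 102 0 0; -29 136 0 0; -37 170 0 0; -44 204 0 0; -51 236 10 0; -56.8 263.4 30 0; -56.8 263.4 46 0; -56.8 263.4 46 0", gripper=64)

```text
time_s: 40.95
ee_pos: [0.4257, -0.2134, 0.0988]
eef_rot: [-0.001, 0.993, -0.12, -0.002]
contact_force: [-0.2, 0.1, 0.0]
finger_gap: 0.0639
grip_force: 0.0
```

Emit:
send_rows(plan="0 0 0 0; 0 0 0 0; 0 0 15 0; 0 0 35 0; 0 0 50 0; 0 0 60 0; 0 0 68 0; 0 0 72 0; 0 0 72 0; 0 0 72 0")

```text
time_s: 42.2
ee_pos: [0.4278, -0.2142, 0.0291]
eef_rot: [0.0, 0.993, -0.119, 0.0]
contact_force: [-0.8, 0.0, -1.0]
finger_gap: 0.0634
grip_force: 0.0
```

```bash
python3 q.py .4268 -.2138 .0145 -1.81
```

```text
t 42.2 tcp [ 0.428 -0.214  0.029] yaw_y -1.8100253523943395 gap 0.06343046400451915 grip 0.0 F [-0.849  0.02  -0.985] j6 1.2574213635603697
(array([-1.1, -0.2, 14.6]), 'spin', np.float64(-0.0), 'alt', np.float64(3.142))
```

Emit:
send_rows(plan="-1.1 0 4 0; -1.1 0 8 0; -1.1 0 12 0; -1.1 0 14.5 0; -1.1 0 14.5 0; -1.1 0 14.5 0; -1.1 0 14.5 0; -1.1 0 14.5 0; -1.1 0 14.5 0; -1.1 0 14.5 0")

```text
time_s: 43.45
ee_pos: [0.4265, -0.2138, 0.0143]
eef_rot: [0.0, 0.993, -0.119, 0.0]
contact_force: [0.2, 0.6, -0.4]
finger_gap: 0.0642
grip_force: 0.0
```

Emit:
send_rows(plan="0 0 0 0; 0 0 0 0; 0 0 0 0; 0 0 0 0; 0 0 0 0; 0 0 0 0; 0 0 -6 0; 0 0 -15 0; 0 0 -30 0; 0 0 -30 0", gripper=35)

```text
time_s: 44.7
ee_pos: [0.4273, -0.2143, 0.0454]
eef_rot: [0.001, 0.993, -0.119, 0.001]
contact_force: [-0.1, 0.2, -0.4]
finger_gap: 0.0466
grip_force: 61.5
```

```bash
python3 q.py .5455 .028 .13 -1.81
```

```text
t 44.7 tcp [ 0.427 -0.214  0.045] yaw_y -1.8100072864558174 gap 0.04662519926369838 grip 61.49344325065613 F [-0.083  0.173 -0.386] j6 1.256742341839895
(array([  57.6, -263.3,  -84.7]), 'spin', np.float64(-0.0), 'alt', np.float64(3.142))
```

Emit:
send_rows(plan="0 0 -25 0; 0 0 -55 0; 8 -36 -84 0; 16 -72 -84 0; 24 -108 -84 0; 32 -144 -84 0; 40 -180 -84 0; 48 -216 -84 0; 55 -250 -84 0; 58 -263.3 -84 0")

```text
time_s: 45.95
ee_pos: [0.5457, 0.0298, 0.1278]
eef_rot: [-0.0, 0.993, -0.118, -0.0]
contact_force: [0.4, -0.3, -0.2]
finger_gap: 0.0466
grip_force: 61.7
```

Emit:
send_rows(plan="0 0 0 0; 0 0 0 0; 0 0 0 0; 0 0 0 0; 0 0 10 0; 0 0 20 0; 0 0 27 0; 0 0 30 0; 0 0 30 0; 0 0 30 0")

```text
time_s: 47.2
ee_pos: [0.5455, 0.0283, 0.0985]
eef_rot: [-0.0, 0.993, -0.119, 0.0]
contact_force: [-0.9, 0.4, -0.0]
finger_gap: 0.0468
grip_force: 61.7
```

```bash
python3 q.py .546 .0282 .077 -1.81; python3 - <<'E'
from h import *
im=r.camera("side")
cv2.imwrite("pics/o.png",im)
# bright grey ring columns vs wall columns
hsv=cv2.cvtColor(im,cv2.COLOR_BGR2HSV)
for v in range(212,240,2):
    print(v,[(int(p[1]),int(p[2])) for p in hsv[v,288:320]])
E
```

```text
t 47.2 tcp [0.545 0.028 0.098] yaw_y -1.8098779464725494 gap 0.04679301511868491 grip 61.67282849550247 F [-0.936  0.362 -0.025] j6 1.7843909562997298
(array([ 0.5, -0. , 21.5]), 'spin', np.float64(0.0), 'alt', np.float64(-3.141))
212 [(126, 138), (128, 134), (128, 136), (125, 135), (130, 133), (122, 144), (127, 167), (122, 180), (106, 144), (86, 101), (85, 111), (81, 136), (43, 147), (31, 149), (24, 146), (25, 143), (46, 112), (64, 96), (69, 96), (64, 95), (78, 111), (108, 156), (116, 197), (119, 204), (118, 203), (117, 205), (116, 206), (117, 209), (118, 210), (114, 208), (116, 205), (116, 205)]
214 [(127, 139), (128, 137), (126, 138), (124, 136), (128, 137), (121, 137), (129, 136), (124, 140), (94, 125), (57, 108), (44, 110), (32, 126), (28, 155), (25, 165), (24, 159), (27, 142), (32, 118), (51, 106), (51, 105), (61, 100), (74, 117), (113, 163), (116, 200), (117, 205), (116, 205), (116, 202), (121, 204), (118, 208), (119, 208), (113, 210), (117, 207), (118, 201)]
216 [(125, 139), (123, 137), (125, 139), (123, 137), (120, 138), (131, 136), (127, 137), (123, 133), (108, 125), (82, 1
[... 3654 characters left out ...]
07), (97, 208), (106, 182), (105, 192), (99, 209), (97, 215), (104, 203), (105, 183), (106, 171), (112, 162), (110, 151), (115, 142), (117, 135), (116, 134), (121, 131), (126, 130), (127, 130), (112, 152), (104, 192), (96, 217), (93, 228), (99, 220), (99, 212), (100, 206), (100, 202), (87, 218), (82, 224), (86, 214)]
238 [(131, 183), (132, 166), (128, 159), (109, 173), (99, 204), (101, 205), (105, 179), (108, 177), (100, 211), (100, 212), (113, 171), (128, 135), (130, 137), (134, 131), (128, 133), (131, 134), (133, 134), (125, 135), (126, 130), (133, 125), (140, 122), (119, 141), (114, 172), (101, 200), (99, 214), (98, 215), (101, 207), (102, 202), (99, 201), (87, 216), (83, 221), (91, 205)]
```

Emit:
send_rows(plan="0 0 0 0; 0 0 3 0; 0 0 6 0; 0 0 9 0; 0 0 12 0; 0 0 15 0; 0 0 18 0; 0 0 21 0; 0 0 21 0; 0 0 21 0")

```text
time_s: 48.5
ee_pos: [0.5453, 0.0283, 0.0773]
eef_rot: [-0.0, 0.993, -0.119, 0.0]
contact_force: [-0.3, 0.1, -1.4]
finger_gap: 0.0472
grip_force: 61.7
```

```bash
python3 q.py .546 .0282 .0485 -1.81
```

```text
t 48.5 tcp [0.545 0.028 0.077] yaw_y -1.8099544235055014 gap 0.04715131985377787 grip 61.673186011612415 F [-0.287  0.142 -1.413] j6 1.7843822328566463
(array([ 0.7, -0.1, 28.8]), 'spin', np.float64(0.0), 'alt', np.float64(-3.142))
```

Emit:
send_rows(plan="0 0 6 0; 0 0 12 0; 0 0 18 0; 0 0 22 0; 0 0 25 0; 0 0 27 0; 0 0 28.5 0; 0 0 30 0; 0 0 30 0; 0 0 30 0")

```text
time_s: 49.75
ee_pos: [0.5453, 0.0283, 0.0491]
eef_rot: [-0.0, 0.993, -0.119, 0.001]
contact_force: [-3.5, -0.1, 12.3]
finger_gap: 0.0467
grip_force: 63.0
```

```bash
python3 q.py
```

```text
t 49.75 tcp [0.545 0.028 0.049] yaw_y -1.8098859409010923 gap 0.046718243100584006 grip 63.017860651016235 F [-3.509 -0.101 12.318] j6 1.7844449176060293
```

Contact at the expected height (walnut top at 34 mm). Release.

Emit:
send_rows(plan="0 0 -1 0; 0 0 -1 0; 0 0 -1 0; 0 0 -1 0; 0 0 -20 0; 0 0 -50 0; 0 0 -80 0; 0 0 -100 0; 0 0 -100 0; 0 0 -100 0", gripper=60)

```text
time_s: 51.0
ee_pos: [0.5445, 0.0283, 0.1465]
eef_rot: [0.0, 0.993, -0.119, -0.001]
contact_force: [1.0, -0.2, 0.5]
finger_gap: 0.0597
grip_force: 0.0
```

```bash
python3 rings.py|grep maple;python3 q.py .650 -.2025 .1 -1.81
```

```text
maple [442.  315.5] [21. 22.] [ 0.4273 -0.3278  0.011 ]
maple [434.  276.5] [21. 22.] [ 0.5212 -0.3108  0.011 ]
maple [389.1 223.7] [21. 21.] [ 0.6507 -0.2024  0.011 ]
maple [442.2 216.5] [25.2 23.9] [ 0.67   -0.3353  0.011 ]
t 51.05 tcp [0.544 0.028 0.146] yaw_y -1.8100253176973022 gap 0.059959090752931696 grip 0.0 F [-0.114  0.203 -0.383] j6 1.7844069849062112
(array([157.5, 199.1,  45.9]), 'spin', np.float64(-0.0), 'alt', np.float64(3.142))
```

Emit:
send_rows(plan="20 25 0 0; 40 50 0 0; 60 76 0 0; 80 101 0 0; 100 126 0 0; 120 152 0 0; 140 177 10 0; 158 199 30 0; 158 199 46 0; 158 199 46 0", gripper=64)

```text
time_s: 52.3
ee_pos: [0.6493, -0.2014, 0.0981]
eef_rot: [-0.001, 0.993, -0.12, -0.003]
contact_force: [-0.7, -0.1, 0.5]
finger_gap: 0.0642
grip_force: 0.0
```

Emit:
send_rows(plan="0 0 0 0; 0 0 0 0; 0 0 15 0; 0 0 35 0; 0 0 50 0; 0 0 60 0; 0 0 68 0; 0 0 72 0; 0 0 72 0; 0 0 72 0")

```text
time_s: 53.55
ee_pos: [0.6519, -0.2027, 0.0298]
eef_rot: [0.0, 0.993, -0.119, 0.0]
contact_force: [0.5, -0.1, -0.2]
finger_gap: 0.0643
grip_force: 0.0
```

```bash
python3 q.py .6503 -.2023 .0148 -1.81
```

```text
t 53.55 tcp [ 0.652 -0.203  0.03 ] yaw_y -1.8100290335084985 gap 0.06425993535877991 grip 0.0 F [ 0.511 -0.125 -0.231] j6 1.4467637689321928
(array([-1.7,  0. , 15. ]), 'spin', np.float64(-0.0), 'alt', np.float64(3.142))
```

Emit:
send_rows(plan="-1.7 0 4 0; -1.7 0 8 0; -1.7 0 12 0; -1.7 0 15 0; -1.7 0 15 0; -1.7 0 15 0; -1.7 0 15 0; -1.7 0 15 0; -1.7 0 15 0; -1.7 0 15 0")

```text
time_s: 54.8
ee_pos: [0.6499, -0.2021, 0.0143]
eef_rot: [-0.0, 0.993, -0.119, 0.0]
contact_force: [0.4, -0.3, -0.1]
finger_gap: 0.0637
grip_force: 0.0
```

Emit:
send_rows(plan="0 0 0 0; 0 0 0 0; 0 0 0 0; 0 0 0 0; 0 0 0 0; 0 0 0 0; 0 0 -6 0; 0 0 -15 0; 0 0 -30 0; 0 0 -30 0", gripper=35)

```text
time_s: 56.05
ee_pos: [0.6513, -0.2026, 0.0464]
eef_rot: [0.0, 0.993, -0.119, 0.002]
contact_force: [-0.3, 0.1, 0.3]
finger_gap: 0.0472
grip_force: 61.5
```

```bash
python3 q.py .5455 .0283 .13 -1.81
```

```text
t 56.05 tcp [ 0.651 -0.203  0.046] yaw_y -1.8100133780404923 gap 0.04719034555374386 grip 61.4956134930253 F [-0.284  0.111  0.272] j6 1.446457436012794
(array([-157.2, -199.3,  -84.3]), 'spin', np.float64(-0.0), 'alt', np.float64(3.142))
```

Emit:
send_rows(plan="0 0 -25 0; 0 0 -55 0; -20 -25 -84 0; -45 -57 -84 0; -70 -89 -84 0; -95 -121 -84 0; -120 -152 -84 0; -145 -184 -84 0; -157.2 -199.3 -84 0; -157.2 -199.3 -84 0")

```text
time_s: 57.3
ee_pos: [0.5441, 0.0294, 0.1285]
eef_rot: [0.0, 0.993, -0.118, 0.0]
contact_force: [0.1, 0.3, 0.9]
finger_gap: 0.047
grip_force: 61.6
```

Emit:
send_rows(plan="0 0 0 0; 0 0 0 0; 0 0 0 0; 0 0 0 0; 0 0 10 0; 0 0 20 0; 0 0 27 0; 0 0 30 0; 0 0 30 0; 0 0 30 0")

```text
time_s: 58.55
ee_pos: [0.5446, 0.0288, 0.0985]
eef_rot: [-0.0, 0.993, -0.119, 0.0]
contact_force: [-0.0, 0.7, 0.6]
finger_gap: 0.0472
grip_force: 61.6
```

```bash
python3 q.py .5455 .0283 .077 -1.81
```

```text
t 58.55 tcp [0.545 0.029 0.099] yaw_y -1.8099520932304909 gap 0.04719339649329646 grip 61.618781089782715 F [-0.016  0.702  0.579] j6 1.7853135834824991
(array([ 0.9,  0.3, 21.5]), 'spin', np.float64(0.0), 'alt', np.float64(-3.142))
```

Emit:
send_rows(plan="0.9 0.3 0 0; 0.9 0.3 3 0; 0.9 0.3 6 0; 0.9 0.3 9 0; 0.9 0.3 12 0; 0.9 0.3 15 0; 0.9 0.3 18 0; 0.9 0.3 21 0; 0.9 0.3 21 0; 0.9 0.3 21 0")

```text
time_s: 59.8
ee_pos: [0.5453, 0.0283, 0.0773]
eef_rot: [-0.0, 0.993, -0.119, 0.0]
contact_force: [-0.6, -0.1, 0.1]
finger_gap: 0.0472
grip_force: 61.6
```

```bash
python3 q.py .5455 .0283 .0568 -1.81
```

```text
t 59.8 tcp [0.545 0.028 0.077] yaw_y -1.8100394018561423 gap 0.047214386057782325 grip 61.61906328052282 F [-0.554 -0.07   0.095] j6 1.7844224963870656
(array([ 0.2, -0.1, 20.5]), 'spin', np.float64(-0.0), 'alt', np.float64(3.142))
```

Emit:
send_rows(plan="0 0 5 0; 0 0 10 0; 0 0 14 0; 0 0 17 0; 0 0 19 0; 0 0 20.5 0; 0 0 21.5 0; 0 0 21.5 0; 0 0 21.5 0; 0 0 21.5 0")

```text
time_s: 61.05
ee_pos: [0.5452, 0.0283, 0.0569]
eef_rot: [-0.0, 0.993, -0.119, 0.0]
contact_force: [-2.4, -0.8, 7.9]
finger_gap: 0.0473
grip_force: 62.5
```

```bash
python3 q.py
```

```text
t 61.05 tcp [0.545 0.028 0.057] yaw_y -1.8099404724719645 gap 0.047272527995961114 grip 62.482423670589924 F [-2.36  -0.796  7.922] j6 1.7844257171158822
```

Seated on the aluminium at the expected height. Release, withdraw and move aside for a check.

Emit:
send_rows(plan="0 0 -0.5 0; 0 0 -0.5 0; 0 0 -0.5 0; 0 0 -0.5 0; 0 0 -20 0; 0 0 -50 0; 0 0 -80 0; 0 0 -110 0; 0 0 -140 0; 0 0 -140 0", gripper=60)

```text
time_s: 62.3
ee_pos: [0.547, 0.0282, 0.1982]
eef_rot: [-0.0, 0.993, -0.119, 0.003]
contact_force: [-0.0, -0.1, 0.5]
finger_gap: 0.06
grip_force: 0.0
```

Emit:
send_rows(plan="-10 40 0 0; -20 80 0 0; -30 120 0 0; -40 160 0 0; -50 200 0 0; -60 240 0 0; -60 270 0 0; -60 270 0 0; -60 270 0 0; -60 270 0 0")

```text
time_s: 63.55
ee_pos: [0.4229, -0.2187, 0.1953]
eef_rot: [-0.0, 0.993, -0.119, -0.0]
contact_force: [0.2, -1.1, -0.3]
finger_gap: 0.0598
grip_force: 0.0
```

```bash
python3 rings.py;python3 - <<'E'
from h import *
t=r.camera("top");s=r.camera("side")
c=np.array([.547,.028]);a=-.24
hsv=cv2.cvtColor(t,cv2.COLOR_BGR2HSV)
for z in(.053,.042,.034):
    print("z",z,"c",proj("top",[*c,z]),proj("side",[*c,z]))
for u,nm,im in((proj("top",[*c,.053]),"top",t),(proj("side",[*c,.053]),"side",s)):
    h=cv2.cvtColor(im,cv2.COLOR_BGR2HSV);u=np.round(u).astype(int)
    print(nm,"row",[tuple(map(int,p)) for p in h[u[1],u[0]-15:u[0]+16]])
    print(nm,"col",[tuple(map(int,p)) for p in h[u[1]-12:u[1]+13,u[0]]])
b=blob(s,325,215,40,30,(0,110,100),(8,255,255));print("handle side",b[0],b[2],"orange",blob(s,300,225,45,45,(8,190,150),(14,255,255))[0])
E
```

```text
alu [434.  276.5] [18. 19.] [ 0.5213 -0.3117  0.008 ]
alu [442.  216.5] [25. 24.] [ 0.6706 -0.3357  0.008 ]
maple [434.  276.5] [21. 22.] [ 0.5212 -0.3108  0.011 ]
maple [442.5 216.5] [25. 25.] [ 0.6701 -0.336   0.011 ]
tips 0.017
z 0.053 c [295.03414305 263.84095881] [304.92604053 235.24878299]
z 0.042 c [295.12760754 264.13278645] [304.99796466 238.19020545]
z 0.034 c [295.19434486 264.34116285] [305.0498641  240.31269472]
top row [(19, 84, 160), (18, 82, 161), (18, 84, 160), (18, 86, 161), (19, 81, 189), (20, 72, 228), (20, 66, 250), (20, 63, 255), (19, 66, 253), (20, 74, 228), (18, 91, 171), (15, 104, 115), (16, 94, 114), (18, 89, 121), (18, 85, 123), (18, 88, 122), (17, 87, 123), (18, 86, 122), (18, 86, 118), (17, 91, 109), (19, 95, 143), (19, 80, 206), (20, 69, 241), (20, 65, 251), (20, 66, 248), (20, 69, 240), (19, 72, 226), (19, 75, 210), (19, 76, 212), (19, 74, 221), (19, 71, 225)]
top col [(17, 94, 189), (16, 101, 131), (18, 89, 126), (19, 86, 140), (19, 79, 154), (19, 81, 170), (19, 84, 169), (18, 97, 124), (16, 99, 90), (18, 90, 108), (18, 89, 121), (18, 87, 123), (18, 88
[... 614 characters left out ...]
7, 221), (18, 82, 227), (19, 88, 215), (16, 107, 188)]
side col [(15, 119, 195), (15, 120, 192), (16, 123, 179), (15, 116, 162), (14, 121, 148), (15, 121, 152), (17, 100, 188), (19, 88, 226), (20, 82, 243), (20, 80, 245), (20, 83, 233), (20, 74, 223), (18, 54, 212), (16, 41, 193), (13, 78, 153), (15, 122, 148), (18, 94, 198), (20, 82, 237), (20, 81, 243), (19, 81, 241), (20, 81, 234), (19, 61, 231), (17, 32, 229), (17, 32, 209), (14, 71, 166)]Traceback (most recent call last):
  File "<stdin>", line 11, in <module>
  File "h.py", line 20, in blob
    c=max(cs,key=cv2.contourArea)+np.array([x0,y0]);M=cv2.moments(c)
      ~~~^^^^^^^^^^^^^^^^^^^^^^^^
ValueError: max() iterable argument is empty
```

The stack reads correctly: cream on top, grey band under it, then brown, in the bore. Quick check of the pin, then hand in.

```bash
python3 - <<'E'
from h import *
t=r.camera("top");s=r.camera("side")
bt=blob(t,295,200,25,40,(0,110,100),(8,255,255));bs=blob(s,325,215,40,30,(0,110,100),(8,255,255))
print(bt[2],bs[2],tri(bt[0],bs[0]))
if tri(bt[0],bs[0])[2]>.076: print(r.close_job())
E
```

```text
((305.7647705078125, 218.94122314453125), (4.365641117095947, 16.97749137878418), 14.03624439239502) ((342.0, 229.0), (6.0, 14.0), 90.0) [0.64699604 0.00397745 0.080859  ]
the job is handed in; nothing more can be done
None
```

The job is done and handed in: the form is seated and clamped by the pin, with walnut, aluminium and maple stacked in the bore from the bottom up (padauk and blue were not on the bench).

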